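# Fit the grinding cup on the pigment mill and hold it down

### The arm

A 6-joint arm with a two-finger parallel gripper is mounted at the origin on the work surface. World frame = base frame: x ahead of the robot, y to its left, z up, the work surface at z = 0. Lengths are in m, angles in rad, forces in N, time in s.
With the tool pointing down it reaches from about 0.35 to 0.925 m from the base axis. Payload 6.4 kg.
Tool frame: the origin (TCP) lies between the finger pads; the fingertips stand 22 mm ahead of it and the grasp point (between the pads) lies 3 mm ahead of it; z points along the fingers, y is the line along which they close (so a half turn about z gives the same grasp; the last joint's range is limited). The gripper opens to 94 mm and grips with 3 to 60 N. Pads are 16 mm wide; open, the fingers measure 119 mm over their backs; the gripper's body (75 mm by 177 mm) begins 78 mm behind the grasp point.
Start: joints at [1.12, 0.245, 1.558, -0, 1.339, -0.174], TCP at [0.178, 0.625, 0.227] pointing down, gripper open.
Joint ranges: [-3.13, 3.13], [-1.02, 2.26], [0.13, 2.54], [-0.95, 4.09], [0.21, 2.88], [-2.74, 2.74]. Speed limits (rad/s): [2.57, 2.57, 3.14, 3.14, 3.14, 3.14].

### API

Orientations are given as a unit quaternion [x, y, z, w].
In Python, from cell import sense, capture, get_calibration, hand_in gives the robot as it stands.
- The arm moves only by the tool move_arm, never from a script. Its argument "rows" is a list of rows, each a list of 5 numbers: the gripper command: -1 is shut, 1 is fully open, values between are in proportion, then the shift along the tool's x, y, z in m, then the turn about the tool's z in rad. In form: [[jaw, x, y, z, twist], ...]. A call has 1 to 8 rows; each row shifts and turns the commanded pose from where the row before left it, along the tool's axes as they then stand; what a row does not reach is not made up. A row lasts 1/12 s, in which the tool goes at most 41.7 mm and 7.16 degrees, less where a joint would pass 70% of its speed; a pose out of reach is approached as far as the arm can. A call with a gripper value outside its range is refused whole. The fingers move at their own pace and stop on an object; "force" is the grip in N (left out, the last holds). Time passes only in rows, so rows that do not move let the fingers close. It gives the time, the measured TCP pose, the force, the opening and the grip force at its end, in the units of the state.
- sense(): the state, without advancing time (a new reading comes with each control period).
- capture(name): name is "side" or "top"; returns the picture (400x640x3 uint8, red, green, blue); there is no depth.
- get_calibration(name): a dict with "fx", "fy", "cx", "cy" (pixels), "k1" (the pictures are not rectified: a ray, as slopes to the right and down, at radius r is drawn at 1 + k1 r^2 times it, then the intrinsics apply), "world_to_cam" (4x4, takes a point from world to camera coordinates). Camera axes: x right, y up, looking along -z (the intrinsics and any distortion apply to the point x, -y, -z); pixel columns grow to the right and rows downward; lengths in m; the calibration is good to about 2 mm. A picture is of the moment at which its call begins. get_calibration takes no time and is no camera call.
- hand_in(): hands the job in; it is judged then, once.
The state is a dict: "time": time; "joints": joint angles; "joint_velocities": joint speeds; "effort": joint torques, N m; "tcp_pos": TCP position; "ee_rot": TCP orientation; "ft_force": force on the tool from outside, world axes, zero at the start; "wrist_torque": the same for the moment, N m; "finger_gap": finger opening in m; "gripper_force": force on a finger pad.
Only numpy, scipy, OpenCV 4.12 (cv2) and the standard library are available. Lean on these libraries where they do the work, as an engineer would, in place of code of your own. Each camera call takes 0.05 s, during which the arm holds its last target. There are 200 camera calls.

### The job

Fit the grinding cup (the upturned grey cup whose black collar has six lugs, not the storage cup with the plain round cap) onto the pigment mill: lower it upright into the well and, without forcing it, turn it until its teeth drop between the teeth of the drive. The mill runs only while the cup is pushed down, so press the cup fully down against the spring, keep it there for at least two seconds, and finish still holding it pressed fully down with your hand on it. Leave the storage cup and the pigment jar standing where they are.

Things in the scene. Friction and masses are not known exactly. Their poses are not given: they have to be found in the camera images.
- grinding_cup: Loose upturned cup, 0.2-0.3 kg, 115 mm tall. Grey round body, diameter 56, from 30 to 115 mm above the underside (grip there); below it a black collar, diameter 72, 30 tall, with six lugs 8 wide reaching 40 mm from the axis. Origin: centre of the underside; z up. One lug lies along +x, the others every 60 deg; each lug, and each of six low ribs on the closed top, is in line with a socket tooth.
- cup_socket (a point): Mouth of the socket in the grinding cup's underside, on the cup's axis, 3 mm above the underside; axes as the cup's. Six straight teeth 5 mm wide run inward from 19 to 10.5 mm from the axis, one along +x, the others every 60 deg. The teeth start at this height and end at the socket's roof, 21 mm higher.
- mill: Pigment mill, fixed to the table: round steel housing 130 mm tall, diameter 104 (119 at the black foot). Origin: centre of its underside, z up. Its top is an open round well, diameter 86, floor 100 mm above the table; in its middle stands the drive coupling, around that lies the switch ring.
- drive_top (a point): Centre of the flat tooth tops of the drive in the well, on the mill's axis, 121 mm above the table. Six upright steel teeth, 5 wide, 15 tall, reach 16 mm from the axis, one along +x of this frame, the others every 60 deg; a nose rises 6 mm above their middle and clears the socket. The drive turns only stiffly (0.1 N m). Meshes when cup x and this x differ by 30 deg (+ any 60), within about 8.
- switch_ring (a joint): Spring ring in the well under the cup's collar: 0 up, 0.006 m fully down at its stop; 6 N starts it, 13 N reaches the stop (cup's weight included). Height of the cup's underside above the table: 118 mm resting unmeshed on the tooth tops, 112 meshed and just touching the ring, 106 fully down.
- storage_cup: Bystander, loose: the same grey cup, diameter 56, 115 mm tall, closed with a plain round black cap (diameter 63, 14 tall), no lugs, no socket. Origin: centre of its underside, z up. The two cups may stand in either place.
- pigment_jar: Bystander, loose: small jar with a black lid, 48 mm in diameter and 40 mm tall. Origin: centre of its underside, z up.

How it is judged:
By the outcome, as a careful person would: the job done as asked, in the order asked, and still so for the second after the job is handed in, while the arm keeps its last pose, push and grip.
It also fails if it takes over 48 s, if anything falls off the work surface, if the arm or the gripper's body presses on something with over 40 N, if the wrist force passes 120 N, or if a joint passes its speed limit or range.

## Working session

There is one attempt and no reset: what is moved stays moved. The work goes in short steps, Python scripts to look and compute and a tool call to move; the robot and the scene stay as the last step left them, time stands still between calls to the robot, and variables do not carry over. Pictures are saved under pics/ and viewed, at most 10 in all, crops included, and the job is handed in when it is done.

Besides the shell and the picture viewer there is one more tool, called after ">>>" as a command line: name --pt "numbers of a row" for each row, then --argument value for the rest. move_arm: Moves the arm, as the interface text tells. Its arguments: {"type":"object","properties":{"rows":{"type":"array","items":{"type":"array","items":{"type":"number"}}},"force":{"type":"number"}},"required":["rows"]}

```bash
mkdir -p pics; ls; cat > h.py <<'E'
import numpy as np, cv2
from cell import sense, capture, get_calibration, hand_in
def snap(n,f):
    im=capture(n); cv2.imwrite('pics/'+f,im[:,:,::-1]); return im
def cam(n):
    c=get_calibration(n); M=np.array(c['world_to_cam']).reshape(4,4); return c,M
def proj(n,P):
    c,M=cam(n); P=np.atleast_2d(P); q=P@M[:3,:3].T+M[:3,3]
    u=q[:,0]/-q[:,2]; v=-q[:,1]/-q[:,2]; s=1+c['k1']*(u*u+v*v)
    return np.c_[c['cx']+c['fx']*u*s, c['cy']+c['fy']*v*s]
def unproj(n,px,z):
    c,M=cam(n); out=[]
    for p in np.atleast_2d(px):
        d=np.array([(p[0]-c['cx'])/c['fx'],(p[1]-c['cy'])/c['fy']]); u=d.copy()
        for _ in range(20): u=d/(1+c['k1']*(u@u))
        r=M[:3,:3].T@np.array([u[0],-u[1],-1]); o=-M[:3,:3].T@M[:3,3]
        out.append(o+r*(z-o[2])/r[2])
    return np.array(out)
E
python3 - <<'E'
from h import *
snap('top','t0.png'); snap('side','s0.png')
for n in('top','side'):
    c,M=cam(n); print(n,c['fx'],c['k1'],-M[:3,:3].T@M[:3,3], M[:3,:3].round(2).tolist())
s=sense(); print(s['tcp_pos'],s['ee_rot'],s['time'],s['finger_gap'])
E
```

```text
pics
top 380.68686023993394 -0.025649059862507796 [0.40450367 0.06213408 0.84422951] [[0.05, -1.0, -0.01], [0.97, 0.04, 0.24], [-0.24, -0.02, 0.97]]
side 442.4754499579652 -0.06409758386905698 [0.47426615 0.6978055  0.67941361] [[-0.99, -0.14, -0.02], [0.08, -0.64, 0.76], [-0.12, 0.75, 0.65]]
[0.17739993 0.62480717 0.22647348] [ 1.37959618e-01  9.90437486e-01 -8.12725944e-04 -2.63869014e-04] 0.1 0.09407248215436236
```

View pics/t0.png

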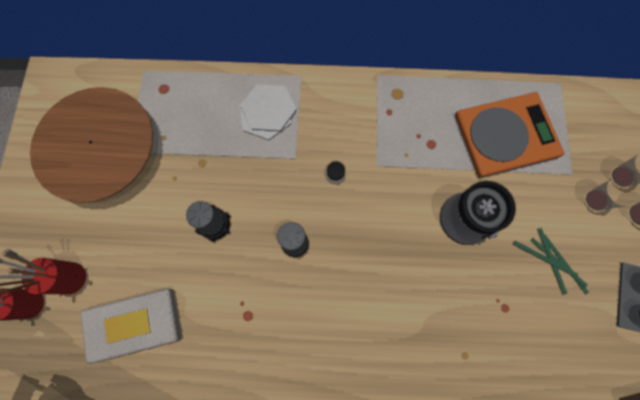

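View pics/s0.png

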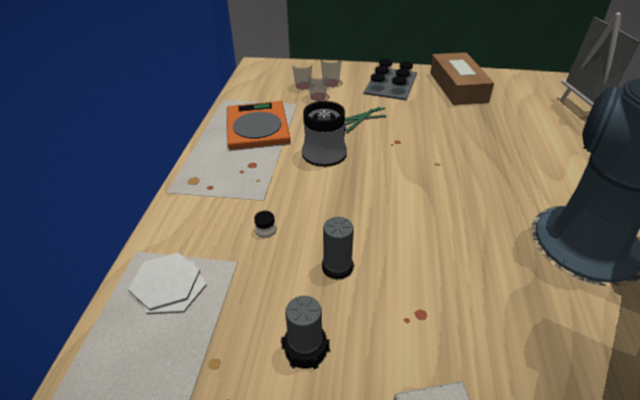

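The top view shows the grinding cup (lugged collar) with its top at about (201,215), the storage cup at (291,236), the jar at (336,171), and the mill drive at (487,207). In the side view the lugged cup is at (304,330) and the storage cup at (338,250).

```bash
python3 - <<'E'
from h import *
t=cv2.imread('pics/t0.png'); s=cv2.imread('pics/s0.png')
def crop(im,x,y,w,h,k): return cv2.convertScaleAbs(cv2.resize(im[y:y+h,x:x+w],None,fx=k,fy=k,interpolation=cv2.INTER_CUBIC),alpha=1.8)
a=crop(t,180,190,66,50,6); b=crop(t,454,178,66,50,6); c=crop(s,271,290,66,80,6)[:300*1]
c=crop(s,271,288,66,50,6); d=crop(s,291,95,66,50,6)
cv2.imwrite('pics/c0.png',np.vstack([np.hstack([a,b]),np.hstack([c,d])]))
print('gc top',unproj('top',[201,215],.115),'side',unproj('side',[304,308],.115))
print('st top',unproj('top',[291,236],.115),unproj('side',[338,228],.115))
print('mill',unproj('top',[487,207],.121),unproj('side',[324,116],.121)); print('jar',unproj('top',[336,171],.04))
E
```

```text
gc top [[0.55108281 0.30767235 0.115     ]] side [[0.55486522 0.31073645 0.115     ]]
st top [[0.51748453 0.12793653 0.115     ]] [[0.52088275 0.13434529 0.115     ]]
mill [[ 0.59033769 -0.25210986  0.121     ]] [[ 0.5924967  -0.24057364  0.121     ]]
jar [[0.67906346 0.04397308 0.04      ]]
```

View pics/c0.png

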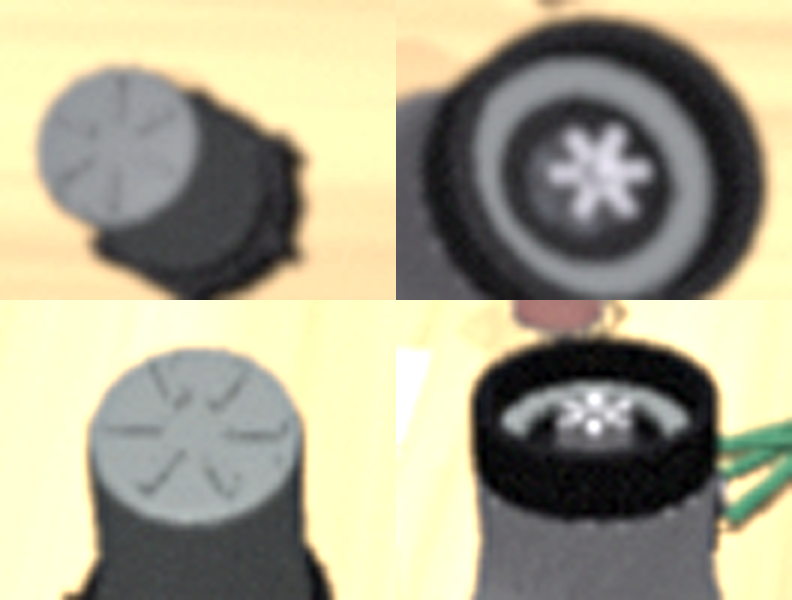

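Crops: in the top view the rib lines run near-vertical in the image, and the drive teeth lie along the image horizontal and ±60°. Next I fit centres and angles on rectified patches.

```bash
cat >> h.py <<'E'
from scipy.ndimage import map_coordinates
from scipy.optimize import minimize
def polar(im,n,c,z,rs):
    th=np.deg2rad(np.arange(0,360,2)); R,T=np.meshgrid(rs,th,indexing='ij')
    P=np.c_[(c[0]+R*np.cos(T)).ravel(),(c[1]+R*np.sin(T)).ravel(),np.full(R.size,z)]
    p=proj(n,P); return map_coordinates(im,[p[:,1],p[:,0]],order=3).reshape(R.shape),th
def circ(im,n,c0,z,r,sgn):
    def f(c):
        a,_=polar(im,n,c,z,[r-.003,r-.0015,r+.0015,r+.003]); return -sgn*(a[0]+a[1]-a[2]-a[3]).clip(-60,60).mean()
    g=[(f((c0[0]+i,c0[1]+j)),c0[0]+i,c0[1]+j) for i in np.arange(-.012,.0121,.002) for j in np.arange(-.012,.0121,.002)]
    b=min(g); m=minimize(f,b[1:],method='Nelder-Mead',options=dict(initial_simplex=[b[1:],(b[1]+.001,b[2]),(b[1],b[2]+.001)])); return m.x,m.fun
def six(im,n,c,z,rs,sgn):
    a,th=polar(im,n,c,z,rs); p=sgn*(a-a.mean(1,keepdims=True)).mean(0)
    h=(p*np.exp(-6j*th)).mean(); return np.rad2deg(-np.angle(h)/6)%60,abs(h)/p.std()
E
python3 - <<'E'
from h import *
for n,f in(('top','t0'),('side','s0')):
    im=cv2.imread(f'pics/{f}.png',0).astype(float)
    c,q=circ(im,n,(.553,.309),.115,.028,1); print(n,'cup',c.round(4),q, six(im,n,c,.115,np.arange(.012,.024,.002),-1))
    m,q=circ(im,n,(.590,-.250),.130,.052,-1); print('mill rim',m.round(4),q)
    def g(x): return -abs((lambda a:(((a[0]-a[0].mean(1,keepdims=True)).mean(0))*np.exp(-6j*a[1])).mean())(polar(im,n,x,.121,np.arange(.007,.015,.002))))
    b=min((g((.590+i,-.247+j)),.590+i,-.247+j) for i in np.arange(-.012,.013,.001) for j in np.arange(-.012,.013,.001))
    print('drive',b,six(im,n,b[1:],.121,np.arange(.007,.015,.002),1))
E
```

```text
top cup [0.5476 0.3265] -2.7714391581712268 (np.float64(17.84511083464467), np.float64(0.023264569948276845))
mill rim [ 0.587  -0.2447] -47.10296714778926
drive (np.float64(-9.289356483320063), np.float64(0.592), np.float64(-0.253)) (np.float64(34.44809945674545), np.float64(0.7013984708230675))
side cup [0.557 0.31 ] -1.340291718385745 (np.float64(2.363591020410428), np.float64(0.1286055386304912))
mill rim [ 0.595  -0.2449] -38.726824196865685
drive (np.float64(-8.250183796667601), np.float64(0.595), np.float64(-0.253)) (np.float64(35.006156827355085), np.float64(0.5412492881984146))
```

```bash
python3 - <<'E'
from h import *
outs=[]
for n,f in(('top','t0'),('side','s0')):
    bgr=cv2.imread(f'pics/{f}.png'); im=bgr.astype(float)[:,:,2]
    def fit(c0,z,r):
        def F(c):
            a,_=polar(im,n,c,z,[r-.003,r-.0015,r+.0015,r+.003]); return -abs(a[0]+a[1]-a[2]-a[3]).clip(0,40).mean()
        return min((F((c0[0]+i,c0[1]+j)),round(c0[0]+i,4),round(c0[1]+j,4)) for i in np.arange(-.012,.0121,.0005) for j in np.arange(-.012,.0121,.0005))
    c=fit((.553,.309),.115,.028); print(n,'cup',c,six(im,n,c[1:],.115,np.arange(.012,.024,.002),-1))
    m=fit((.592,-.250),.130,.052); w=fit((.592,-.250),.130,.043); print('rim',m,'well',w)
    big=cv2.convertScaleAbs(cv2.resize(bgr,None,fx=6,fy=6,interpolation=cv2.INTER_CUBIC),alpha=1.8)
    t=np.linspace(0,6.283,80)
    for (x,y,z,r,col) in[(c[1],c[2],.115,.028,(0,0,255)),(.593,-.253,.130,.052,(0,255,0)),(.593,-.253,.130,.043,(0,255,255)),(.593,-.253,.121,.016,(255,0,0))]:
        p=(proj(n,np.c_[x+r*np.cos(t),y+r*np.sin(t),t*0+z])+.5)*6; cv2.polylines(big,[p.astype(int)],True,col,1)
    for x,y in[(c[1],c[2]),(.593,-.253)]:
        q=((proj(n,[x,y,.12])[0]+.5)*6).astype(int); outs.append(big[q[1]-150:q[1]+150,q[0]-198:q[0]+198])
cv2.imwrite('pics/o0.png',np.vstack([np.hstack(outs[:2]),np.hstack(outs[2:])]))
E
```

```text
Traceback (most recent call last):
  File "h.py", line 24, in polar
    p=proj(n,P); return map_coordinates(im,[p[:,1],p[:,0]],order=3).reshape(R.shape),th
  File "h.py", line 8, in proj
    c,M=cam(n); P=np.atleast_2d(P); q=P@M[:3,:3].T+M[:3,3]
        ~~~^^^
  File "h.py", line 6, in cam
    c=get_calibration(n); M=np.array(c['world_to_cam']).reshape(4,4); return c,M
ValueError: time passes only in moves, steps and waits
```

Too many calibration calls; I'll cache it.

```bash
sed -i 's/^def cam(n):/from functools import lru_cache\n@lru_cache(None)\ndef cam(n):/; s/order=3/order=1/' h.py; python3 - <<'E'
from h import *
outs=[]
for n,f in(('top','t0'),('side','s0')):
    bgr=cv2.imread(f'pics/{f}.png'); im=bgr.astype(float)[:,:,2]
    def fit(c0,z,r):
        def F(c):
            a,_=polar(im,n,c,z,[r-.003,r-.0015,r+.0015,r+.003]); return -abs(a[0]+a[1]-a[2]-a[3]).clip(0,40).mean()
        return min((F((c0[0]+i,c0[1]+j)),round(c0[0]+i,4),round(c0[1]+j,4)) for i in np.arange(-.012,.0121,.001) for j in np.arange(-.012,.0121,.001))
    c=fit((.553,.309),.115,.028); print(n,'cup',c,six(im,n,c[1:],.115,np.arange(.012,.024,.002),-1))
    m=fit((.592,-.250),.130,.052); w=fit((.592,-.250),.130,.043); print('rim',m,'well',w)
    big=cv2.convertScaleAbs(cv2.resize(bgr,None,fx=6,fy=6,interpolation=cv2.INTER_CUBIC),alpha=1.8)
    t=np.linspace(0,6.283,80)
    for (x,y,z,r,col) in[(c[1],c[2],.115,.028,(0,0,255)),(.593,-.253,.130,.052,(0,255,0)),(.593,-.253,.130,.043,(0,255,255)),(.593,-.253,.121,.016,(255,0,0))]:
        p=(proj(n,np.c_[x+r*np.cos(t),y+r*np.sin(t),t*0+z])+.5)*6; cv2.polylines(big,[p.astype(int)],True,col,1)
    for x,y in[(c[1],c[2]),(.593,-.253)]:
        q=((proj(n,[x,y,.12])[0]+.5)*6).astype(int); outs.append(big[q[1]-150:q[1]+150,q[0]-198:q[0]+198])
cv2.imwrite('pics/o0.png',np.vstack([np.hstack(outs[:2]),np.hstack(outs[2:])]))
s=sense(); print(s['time'])
E
```

```text
top cup (np.float64(-39.41019071814352), np.float64(0.554), np.float64(0.313)) (np.float64(5.181448908494968), np.float64(0.4204529995644654))
rim (np.float64(-36.89620213217282), np.float64(0.587), np.float64(-0.246)) well (np.float64(-35.39462170184504), np.float64(0.592), np.float64(-0.262))
side cup (np.float64(-39.568438028853286), np.float64(0.556), np.float64(0.313)) (np.float64(3.344605590692042), np.float64(0.5429311437379092))
rim (np.float64(-32.40775878193464), np.float64(0.594), np.float64(-0.255)) well (np.float64(-29.671791874530786), np.float64(0.594), np.float64(-0.254))
0.1
```

View pics/o0.png

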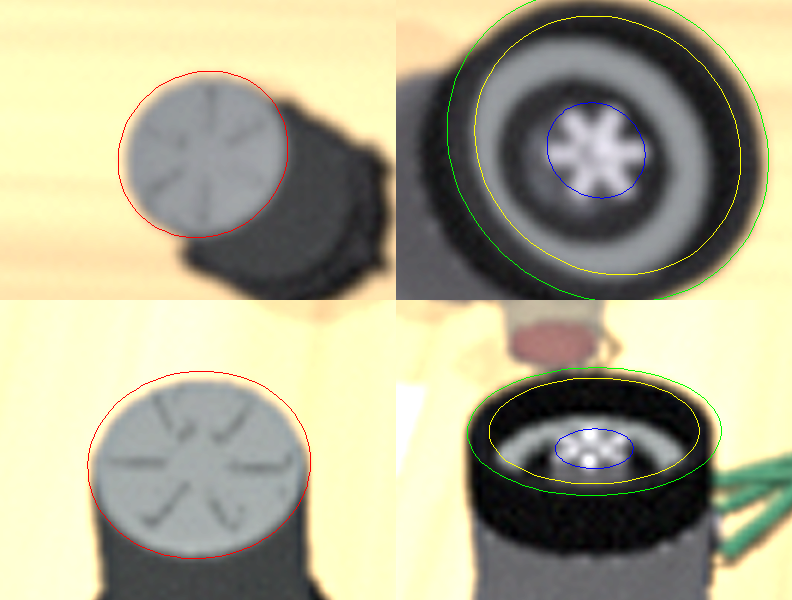

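The circles overlay well. Cup centre is about (0.554, 0.312) with ribs at about 4° (mod 60). Drive is at about (0.593, -0.253) with teeth at about 34.7°. The difference is about 30°, so the cup meshes with almost no net turn.

>>> move_arm --pt "1 -0.028 -0.0124 -0.006 0" --pt "1 -0.028 -0.0124 -0.006 0" --pt "1 -0.028 -0.0124 -0.006 0" --pt "1 -0.028 -0.0124 -0.006 0" --pt "1 -0.028 -0.0124 -0.006 0" --pt "1 -0.028 -0.0124 -0.006 0" --pt "1 -0.028 -0.0124 -0.006 0" --pt "1 -0.028 -0.0124 -0.006 0" --force 40

```text
time: 0.77
tcp_pos: [0.3667, 0.4673, 0.2752]
ee_rot: [0.138, 0.99, -0.0, -0.0]
ft_force: [0.4, -0.1, 0.4]
finger_gap: 0.0946
gripper_force: 0.0
```

>>> move_arm --pt "1 -0.028 -0.0124 0.005 0" --pt "1 -0.028 -0.0124 0.005 0" --pt "1 -0.028 -0.0124 0.005 0" --pt "1 -0.028 -0.0124 0.005 0" --pt "1 -0.028 -0.0124 0.005 0" --pt "1 -0.028 -0.0124 0.005 0" --pt "1 -0.028 -0.0124 0.005 0" --pt "1 0 0 0 0"

```text
time: 1.43
tcp_pos: [0.5334, 0.3279, 0.2385]
ee_rot: [0.14, 0.99, -0.001, -0.001]
ft_force: [-0.0, -0.3, -0.3]
finger_gap: 0.0945
gripper_force: 0.0
```

```bash
cat >> h.py <<'E'
def togo(x,y,z):
    s=sense(); q=s['ee_rot']; from scipy.spatial.transform import Rotation as R
    r=R.from_quat(q); print(s['time'],np.round(s['tcp_pos'],4),'tool delta',r.inv().apply(np.array([x,y,z])-s['tcp_pos']).round(4),'x yaw',np.rad2deg(np.arctan2(*r.as_matrix()[1::-1,0])).round(2),'tilt z',r.as_matrix()[:,2].round(4),'F',np.round(s['ft_force'],2),'T',np.round(s['wrist_torque'],2),'gap',s['finger_gap'],s['gripper_force'],'j',np.round(s['joints'],2))
E
python3 - <<'E'
from h import *
togo(.554,.312,.079)
snap('side','s1.png')
E
```

```text
1.4333 [0.5334 0.3279 0.2385] tool delta [-0.0243 -0.0091  0.1595] x yaw 163.86 tilt z [-0.0015 -0.0021 -1.    ] F [-0.02 -0.26 -0.25] T [-0.01 -0.   -0.03] gap 0.09445021335730942 0.0 j [ 0.37  0.18  1.61 -0.    1.35 -0.92]
```

View pics/s1.png

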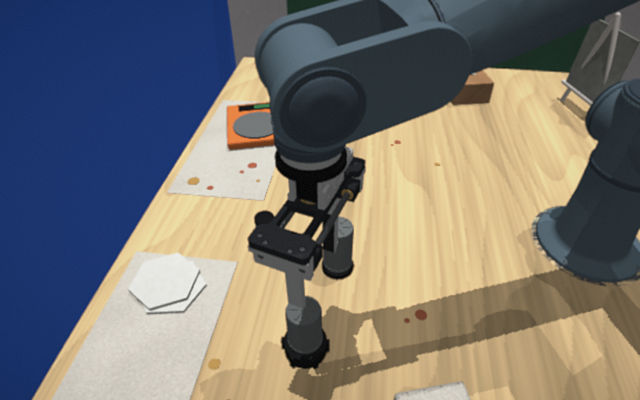

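Hand is above the lugged cup at (304,330), clear of the storage cup. Centring and going down.

>>> move_arm --pt "1 -0.012 -0.0045 0 0" --pt "1 -0.012 -0.0045 0 0" --pt "1 0 0 0.02 0" --pt "1 0 0 0.025 0" --pt "1 0 0 0.025 0" --pt "1 0 0 0.025 0" --pt "1 0 0 0.025 0" --pt "1 0 0 0.02 0"

```text
time: 2.15
tcp_pos: [0.5509, 0.3165, 0.0987]
ee_rot: [0.137, 0.991, -0.0, -0.0]
ft_force: [0.2, -0.0, 0.6]
finger_gap: 0.0943
gripper_force: 0.0
```

>>> move_arm --pt "1 0 0 0.012 0" --pt "1 0 0 0.007 0" --pt "1 0 0 0 0"

```text
time: 2.4
tcp_pos: [0.5508, 0.3163, 0.0803]
ee_rot: [0.138, 0.99, -0.0, -0.001]
ft_force: [0.2, -0.1, 0.3]
finger_gap: 0.0939
gripper_force: 0.0
```

```bash
python3 - <<'E'
from h import *
togo(.554,.312,.079)
E
```

```text
2.4 [0.5508 0.3163 0.0803] tool delta [-0.0042 -0.0033  0.0013] x yaw 164.17 tilt z [-1.9e-03 -7.0e-04 -1.0e+00] F [ 0.17 -0.07  0.28] T [ 0.04  0.03 -0.  ] gap 0.09394573126439369 0.0 j [ 0.34  0.38  1.68 -0.    1.08 -0.95]
```

>>> move_arm --pt "1 -0.004 -0.003 0.001 0" --pt "1 0 0 0 0" --pt "0.5 0 0 0 0" --pt "0.3 0 0 0 0" --pt "0.25 0 0 0 0" --pt "0.2 0 0 0 0" --pt "0.1 0 0 0 0" --pt "-0.2 0 0 0 0" --force 10

```text
time: 3.07
tcp_pos: [0.5544, 0.3124, 0.0805]
ee_rot: [0.138, 0.99, 0.0, 0.0]
ft_force: [0.3, -0.6, -0.5]
finger_gap: 0.0574
gripper_force: 0.0
```

>>> move_arm --pt "-1 0 0 0 0" --pt "-1 0 0 0 0" --pt "-1 0 0 0 0" --pt "-1 0 0 0 0" --force 45

```text
time: 3.4
tcp_pos: [0.5545, 0.3125, 0.0805]
ee_rot: [0.138, 0.99, 0.0, 0.0]
ft_force: [-0.6, 0.6, 0.5]
finger_gap: 0.0557
gripper_force: 45.0
```

```bash
python3 - <<'E'
from h import *
togo(.554,.312,.079)
E
```

```text
3.4 [0.5545 0.3125 0.0805] tool delta [ 0.0004 -0.0006  0.0015] x yaw 164.14 tilt z [ 1.e-04  2.e-04 -1.e+00] F [-0.64  0.65  0.48] T [ 0.15  0.02 -0.01] gap 0.055734994186978956 44.998841285705566 j [ 0.34  0.38  1.68  0.    1.08 -0.96]
```

>>> move_arm --pt "-1 0 0 -0.01 0" --pt "-1 0 0 -0.02 0" --pt "-1 0 0 -0.025 0" --pt "-1 0 0 -0.025 0" --pt "-1 0 0 -0.025 0" --pt "-1 0 0 -0.025 0" --pt "-1 0 0 -0.02 0" --pt "-1 0 0 -0.01 0"

```text
time: 4.07
tcp_pos: [0.5553, 0.3126, 0.244]
ee_rot: [0.138, 0.99, 0.001, 0.002]
ft_force: [0.1, -0.2, -2.3]
finger_gap: 0.056
gripper_force: 45.0
```

>>> move_arm --pt "-1 -0.005 -0.015 0 0" --pt "-1 -0.0096 -0.0267 0 0" --pt "-1 -0.0096 -0.0267 0 0" --pt "-1 -0.0096 -0.0267 0 0" --pt "-1 -0.0096 -0.0267 0 0" --pt "-1 -0.0096 -0.0267 0 0" --pt "-1 -0.0096 -0.0267 0 0" --pt "-1 -0.0096 -0.0267 0 0"

```text
time: 4.73
tcp_pos: [0.5673, 0.0962, 0.2384]
ee_rot: [0.138, 0.99, -0.0, -0.002]
ft_force: [0.6, 0.5, -2.4]
finger_gap: 0.0555
gripper_force: 45.0
```

>>> move_arm --pt "-1 -0.0096 -0.0267 0 0" --pt "-1 -0.0096 -0.0267 0 0" --pt "-1 -0.0096 -0.0267 0 0" --pt "-1 -0.0096 -0.0267 0 0" --pt "-1 -0.0096 -0.0267 0 0" --pt "-1 -0.0096 -0.0267 0 0" --pt "-1 -0.005 -0.015 0 0" --pt "-1 0 0 0 0"

```text
time: 5.4
tcp_pos: [0.5797, -0.0907, 0.2385]
ee_rot: [0.14, 0.99, -0.0, -0.002]
ft_force: [-0.8, 0.5, -3.0]
finger_gap: 0.0555
gripper_force: 45.0
```

```bash
python3 - <<'E'
from h import *
togo(.593,-.253,.24)
E
```

```text
5.4 [ 0.5797 -0.0907  0.2385] tool delta [-0.0578 -0.1523 -0.0016] x yaw 163.9 tilt z [-3.4e-03 -2.0e-04 -1.0e+00] F [-0.85  0.53 -2.97] T [-0.03 -0.03 -0.05] gap 0.055454935608128746 44.997201561927795 j [-0.35  0.09  1.71 -0.    1.34 -1.64]
```

>>> move_arm --pt "-1 -0.0096 -0.025 0 0" --pt "-1 -0.0096 -0.025 0 0" --pt "-1 -0.0096 -0.025 0 0" --pt "-1 -0.0096 -0.025 0 0" --pt "-1 -0.0096 -0.025 0 0" --pt "-1 -0.0096 -0.025 0 0" --pt "-1 0 0 0 0" --pt "-1 0 0 0 0"

```text
time: 6.07
tcp_pos: [0.5945, -0.2475, 0.2388]
ee_rot: [0.139, 0.99, 0.001, -0.001]
ft_force: [0.0, 0.0, -3.1]
finger_gap: 0.0561
gripper_force: 45.0
```

```bash
python3 - <<'E'
from h import *
togo(.593,-.253,.24)
a=snap('top','t2.png'); b=snap('side','s2.png')
f=lambda im,x,y:cv2.convertScaleAbs(cv2.resize(im[y:y+120,x:x+160,::-1],None,fx=2.5,fy=2.5,interpolation=cv2.INTER_CUBIC),alpha=1.8)
cv2.imwrite('pics/c2.png',np.hstack([f(a,410,150),f(b,240,40)]))
E
```

```text
6.0667 [ 0.5945 -0.2475  0.2388] tool delta [-0.     -0.0057 -0.0012] x yaw 164.04 tilt z [-0.0024  0.002  -1.    ] F [ 0.03  0.01 -3.08] T [0.04 0.02 0.  ] gap 0.056116575449738484 44.99769866466522 j [-0.57  0.22  1.56  0.    1.36 -1.86]
```

View pics/c2.png

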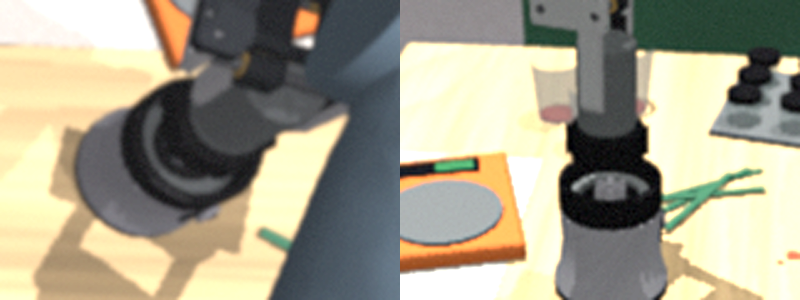

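```bash
python3 - <<'E'
from h import *
print(proj('side',[[.593,-.253,.12],[.5945,-.2475,.173],[.5905,-.2475,.173]]))
im=cv2.imread('pics/s2.png',0)
for y0 in (92,94,97,99,112,114,116,118): 
    r=im[y0].astype(int); d=np.where(r<38)[0]; d=d[(d>285)&(d<362)]; print(y0, d.min() if len(d) else 0, d.max() if len(d) else 0)
E
```

```text
[[324.41450603 113.77327443]
 [323.42067206  95.5341477 ]
 [325.08328611  95.61855055]]
92 307 338
94 307 338
97 307 338
99 307 338
112 304 343
114 304 343
116 304 343
118 304 344
```

Side picture agrees with the model: cup is above the mill, about 1.5 mm off in x and 6 mm in y. Correcting, then lowering to just above the teeth.

>>> move_arm --pt "-1 0 -0.0055 0 0" --pt "-1 0 0 0 0" --pt "-1 0 0 0.012 0" --pt "-1 0 0 0.012 0" --pt "-1 0 0 0.008 0" --pt "-1 0 0 0.004 0" --pt "-1 0 0 0 0"

```text
time: 6.75
tcp_pos: [0.5931, -0.2518, 0.202]
ee_rot: [0.138, 0.99, 0.001, -0.002]
ft_force: [-0.5, -0.0, -2.8]
finger_gap: 0.0554
gripper_force: 45.0
```

```bash
python3 - <<'E'
from h import *
togo(.593,-.253,.2005)
E
```

```text
6.75 [ 0.5931 -0.2518  0.202 ] tool delta [-0.0003 -0.0012  0.0015] x yaw 164.15 tilt z [-0.0032  0.0021 -1.    ] F [-0.45 -0.01 -2.81] T [ 0.    0.05 -0.03] gap 0.05540257596084878 44.99769687652588 j [-0.58  0.26  1.59 -0.    1.3  -1.87]
```

>>> move_arm --pt "-1 0 -0.001 0.001 0" --pt "-1 0 0 0.001 0" --pt "-1 0 0 0.001 0" --pt "-1 0 0 0.001 0" --pt "-1 0 0 0 0"

```text
time: 7.17
tcp_pos: [0.5938, -0.2535, 0.2006]
ee_rot: [0.138, 0.99, -0.0, 0.0]
ft_force: [-0.5, -0.4, -2.9]
finger_gap: 0.0554
gripper_force: 45.0
```

>>> move_arm --pt "-1 0 0 0.001 0" --pt "-1 0 0 0.001 0" --pt "-1 0 0 0 0"

```text
time: 7.42
tcp_pos: [0.5937, -0.2535, 0.1983]
ee_rot: [0.138, 0.99, 0.0, 0.0]
ft_force: [0.3, 0.2, -3.1]
finger_gap: 0.0558
gripper_force: 45.0
```

>>> move_arm --pt "-1 0 0 0.001 0" --pt "-1 0 0 0.001 0" --pt "-1 0 0 0 0" --pt "-1 0 0 0 0"

```text
time: 7.75
tcp_pos: [0.5935, -0.2534, 0.1962]
ee_rot: [0.138, 0.99, 0.0, -0.0]
ft_force: [-1.1, 0.8, -1.9]
finger_gap: 0.0557
gripper_force: 45.0
```

>>> move_arm --pt "-1 0 0 0.001 0" --pt "-1 0 0 0.001 0" --pt "-1 0 0 0 0"

```text
time: 8.0
tcp_pos: [0.5935, -0.2534, 0.194]
ee_rot: [0.138, 0.99, 0.0, -0.0]
ft_force: [-0.8, 0.3, -3.6]
finger_gap: 0.0557
gripper_force: 45.0
```

No contact force at an underside height of about 113.5 mm, already below the 118 mm tooth tops, so the teeth are between the drive's. Continuing.

>>> move_arm --pt "-1 0 0 0.001 0" --pt "-1 0 0 0.001 0" --pt "-1 0 0 0 0"

```text
time: 8.25
tcp_pos: [0.5936, -0.2534, 0.1925]
ee_rot: [0.138, 0.99, 0.0, -0.0]
ft_force: [-2.7, 0.4, -1.5]
finger_gap: 0.0556
gripper_force: 45.0
```

>>> move_arm --pt "-1 0 0 0.001 0" --pt "-1 0 0 0.001 0" --pt "-1 0 0 0 0"

```text
time: 8.5
tcp_pos: [0.5937, -0.2534, 0.1915]
ee_rot: [0.138, 0.99, -0.0, -0.0]
ft_force: [-4.7, 2.7, 4.6]
finger_gap: 0.0564
gripper_force: 45.0
```

>>> move_arm --pt "-1 0.001 0.0003 0 0" --pt "-1 0 0 0.001 0" --pt "-1 0 0 0 0" --pt "-1 0 0 0 0"

```text
time: 8.83
tcp_pos: [0.5934, -0.2533, 0.1908]
ee_rot: [0.138, 0.99, -0.0, 0.001]
ft_force: [-2.9, 1.8, 4.9]
finger_gap: 0.0553
gripper_force: 45.0
```

```bash
python3 - <<'E'
from h import *
togo(.593,-.253,.1865)
E
```

```text
8.8333 [ 0.5934 -0.2533  0.1908] tool delta [0.0005 0.0002 0.0043] x yaw 164.14 tilt z [ 0.0018 -0.0012 -1.    ] F [-2.94  1.78  4.95] T [0.34 0.79 0.01] gap 0.05530974889703466 45.00084578990936 j [-0.58  0.27  1.6  -0.    1.27 -1.87]
```

>>> move_arm --pt "-1 0.001 0.0002 0 0" --pt "-1 0 0 0.001 0" --pt "-1 0 0 0.001 0" --pt "-1 0 0 0 0" --pt "-1 0 0 0 0"

```text
time: 9.25
tcp_pos: [0.5932, -0.2532, 0.1894]
ee_rot: [0.138, 0.99, -0.001, 0.002]
ft_force: [-1.2, 1.4, 6.9]
finger_gap: 0.0558
gripper_force: 45.0
```

>>> move_arm --pt "-1 0 0 0.001 0" --pt "-1 0 0 0.001 0" --pt "-1 0 0 0 0" --pt "-1 0 0 0 0"

```text
time: 9.58
tcp_pos: [0.5932, -0.2532, 0.1879]
ee_rot: [0.138, 0.99, -0.001, 0.002]
ft_force: [-1.6, 0.8, 8.8]
finger_gap: 0.0554
gripper_force: 45.0
```

```bash
python3 - <<'E'
from h import *
togo(.593,-.253,.1865)
E
```

```text
9.5833 [ 0.5932 -0.2532  0.1879] tool delta [0.0003 0.0001 0.0014] x yaw 164.14 tilt z [ 0.0038 -0.0023 -1.    ] F [-1.6   0.84  8.77] T [0.3  0.59 0.05] gap 0.05543374466533817 45.00224947929382 j [-0.58  0.27  1.61  0.    1.26 -1.87]
```

>>> move_arm --pt "-1 0 0 0.001 0" --pt "-1 0 0 0.001 0" --pt "-1 0 0 0 0" --pt "-1 0 0 0 0"

```text
time: 9.92
tcp_pos: [0.5933, -0.2532, 0.1864]
ee_rot: [0.138, 0.99, -0.001, 0.002]
ft_force: [-2.5, 2.2, 11.0]
finger_gap: 0.0559
gripper_force: 45.0
```

>>> move_arm --pt "-1 0 0 0.001 0" --pt "-1 0 0 0.001 0" --pt "-1 0 0 0 0" --pt "-1 0 0 0 0"

```text
time: 10.25
tcp_pos: [0.5934, -0.2533, 0.1864]
ee_rot: [0.138, 0.99, -0.001, 0.002]
ft_force: [-5.9, 3.2, 18.8]
finger_gap: 0.0554
gripper_force: 45.0
```

```bash
python3 - <<'E'
from h import *
togo(.593,-.253,.1865)
E
```

```text
10.25 [ 0.5934 -0.2533  0.1864] tool delta [ 0.0005  0.0002 -0.0001] x yaw 164.15 tilt z [ 0.004  -0.0026 -1.    ] F [-5.88  3.22 18.83] T [0.94 1.52 0.04] gap 0.055361531170326675 45.00725269317627 j [-0.58  0.27  1.61  0.    1.26 -1.87]
```

At the stop: z stays at 0.1864, as predicted, while the push rises to 19 N. I'll hold it for over 2 s.

>>> move_arm --pt "-1 0 0 0 0" --pt "-1 0 0 0 0" --pt "-1 0 0 0 0" --pt "-1 0 0 0 0" --pt "-1 0 0 0 0" --pt "-1 0 0 0 0" --pt "-1 0 0 0 0" --pt "-1 0 0 0 0"

```text
time: 10.92
tcp_pos: [0.5934, -0.2533, 0.1864]
ee_rot: [0.138, 0.99, -0.001, 0.002]
ft_force: [-4.9, 3.1, 19.2]
finger_gap: 0.0556
gripper_force: 45.0
```

>>> move_arm --pt "-1 0 0 0 0" --pt "-1 0 0 0 0" --pt "-1 0 0 0 0" --pt "-1 0 0 0 0" --pt "-1 0 0 0 0" --pt "-1 0 0 0 0" --pt "-1 0 0 0 0" --pt "-1 0 0 0 0"

```text
time: 11.58
tcp_pos: [0.5934, -0.2533, 0.1864]
ee_rot: [0.138, 0.99, -0.001, 0.002]
ft_force: [-5.3, 3.5, 18.9]
finger_gap: 0.0556
gripper_force: 45.0
```

>>> move_arm --pt "-1 0 0 0 0" --pt "-1 0 0 0 0" --pt "-1 0 0 0 0" --pt "-1 0 0 0 0" --pt "-1 0 0 0 0" --pt "-1 0 0 0 0" --pt "-1 0 0 0 0" --pt "-1 0 0 0 0"

```text
time: 12.25
tcp_pos: [0.5934, -0.2533, 0.1864]
ee_rot: [0.138, 0.99, -0.001, 0.002]
ft_force: [-6.3, 2.9, 18.9]
finger_gap: 0.0561
gripper_force: 45.0
```

>>> move_arm --pt "-1 0 0 0 0" --pt "-1 0 0 0 0" --pt "-1 0 0 0 0" --pt "-1 0 0 0 0" --pt "-1 0 0 0 0" --pt "-1 0 0 0 0" --pt "-1 0 0 0 0" --pt "-1 0 0 0 0"

```text
time: 12.92
tcp_pos: [0.5934, -0.2533, 0.1864]
ee_rot: [0.138, 0.99, -0.001, 0.002]
ft_force: [-6.6, 3.2, 19.3]
finger_gap: 0.0558
gripper_force: 45.0
```

```bash
python3 - <<'E'
from h import *
snap('side','s3.png')
togo(.593,-.253,.1865)
E
```

```text
12.9667 [ 0.5934 -0.2533  0.1864] tool delta [ 0.0005  0.0002 -0.0001] x yaw 164.15 tilt z [ 0.0041 -0.0026 -1.    ] F [-5.39  4.08 18.99] T [0.92 1.47 0.05] gap 0.05571611539634432 45.007190108299255 j [-0.58  0.27  1.61  0.    1.26 -1.87]
```

View pics/s3.png

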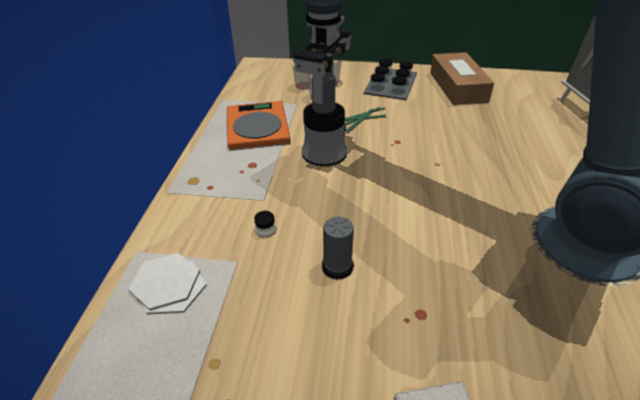

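The cup sits sunk in the mill at (324,105), still held. The storage cup (338,248) and the jar (264,222) have not moved. Handing in.

```bash
python3 -c "
from cell import hand_in
print(hand_in())"
```

```text
the job is handed in; nothing more can be done
None
```

The grinding cup is meshed on the mill's drive, was held fully down at about 19 N for over 2.5 s, and was handed in still gripped and pressed; its teeth dropped in with no turn needed, and the storage cup and jar were left untouched.

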